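# Tighten the mosaic gluing press crosswise

## Task

The four red wing knobs of the gluing press are only finger-tight on the freshly glued mosaic. Tighten them clockwise in two rounds, a quarter turn each per round, working crosswise: after a knob do the one diagonally opposite it, then the other two, and finish the whole first round before starting the second. Every knob should end half a turn from where it started; leave the hammer, tray, jar and bottle where they are.

Things in the scene. Friction and masses are not known exactly. Their poses are not given: they have to be found in the camera images.
- press: gluing press, bolted to the bench, cannot shift: plywood base 300 (x) x 230 (y) x 25 mm, a mosaic strip on it under a pale wood pressing board, and four upright 12 mm threaded rods at (+-75, +-75) mm, whose ends reach 130 mm above the bench, 15 mm above the knobs' wings. Origin at the centre of the base's underside, on the bench; x and y along the base's edges, z up
- board_top (a point): centre of the pressing board's top face, 73 mm above the bench. Board 224 mm (x) by 200 mm (y), 22 mm thick, level; each knob presses on it through a black rubber spring washer 8 mm thick, 34 mm across, under a steel washer 39 mm across
- knob0_hub (a point): red wing knob at (+75, +75) mm in the press's x, y; knob2 faces it across the diagonal. 90 mm across its two wings, each an upright blade 12 mm thick, 24 mm high, round-ended; hub 30 mm across. Point: on the turning axis at the wings' mid-height, 103 mm above the bench (wings span 91 to 115 mm). x axis along one wing, z up. Turns with the knob and sinks 4 mm a turn (washer squeezed)
- knob0_tip (a point): outer end of one wing of knob0: 45 mm from the axis along the hub's x, mid-height of the wing
- knob0 (a joint): angle of knob0, rad, growing clockwise seen from above (tightening). Starts anywhere from -0.5 to 0.5, finger-tight. Turning takes 0.24 to 0.34 N m, a little more as it tightens (7 to 10 N pushed 35 mm from the axis); it stays where it is left
- knob1_hub (a point): red wing knob at (-75, +75) mm in the press's x, y; knob3 faces it across the diagonal. 90 mm across its two wings, each an upright blade 12 mm thick, 24 mm high, round-ended; hub 30 mm across. Point: on the turning axis at the wings' mid-height, 103 mm above the bench (wings span 91 to 115 mm). x axis along one wing, z up. Turns with the knob and sinks 4 mm a turn (washer squeezed)
- knob1_tip (a point): outer end of one wing of knob1: 45 mm from the axis along the hub's x, mid-height of the wing
- knob1 (a joint): angle of knob1, rad, growing clockwise seen from above (tightening). Starts anywhere from -0.5 to 0.5, finger-tight. Turning takes 0.24 to 0.34 N m, a little more as it tightens (7 to 10 N pushed 35 mm from the axis); it stays where it is left
- knob2_hub (a point): red wing knob at (-75, -75) mm in the press's x, y; knob0 faces it across the diagonal. 90 mm across its two wings, each an upright blade 12 mm thick, 24 mm high, round-ended; hub 30 mm across. Point: on the turning axis at the wings' mid-height, 103 mm above the bench (wings span 91 to 115 mm). x axis along one wing, z up. Turns with the knob and sinks 4 mm a turn (washer squeezed)
- knob2_tip (a point): outer end of one wing of knob2: 45 mm from the axis along the hub's x, mid-height of the wing
- knob2 (a joint): angle of knob2, rad, growing clockwise seen from above (tightening). Starts anywhere from -0.5 to 0.5, finger-tight. Turning takes 0.24 to 0.34 N m, a little more as it tightens (7 to 10 N pushed 35 mm from the axis); it stays where it is left
- knob3_hub (a point): red wing knob at (+75, -75) mm in the press's x, y; knob1 faces it across the diagonal. 90 mm across its two wings, each an upright blade 12 mm thick, 24 mm high, round-ended; hub 30 mm across. Point: on the turning axis at the wings' mid-height, 103 mm above the bench (wings span 91 to 115 mm). x axis along one wing, z up. Turns with the knob and sinks 4 mm a turn (washer squeezed)
- knob3_tip (a point): outer end of one wing of knob3: 45 mm from the axis along the hub's x, mid-height of the wing
- knob3 (a joint): angle of knob3, rad, growing clockwise seen from above (tightening). Starts anywhere from -0.5 to 0.5, finger-tight. Turning takes 0.24 to 0.34 N m, a little more as it tightens (7 to 10 N pushed 35 mm from the axis); it stays where it is left
- hammer: mosaic hammer lying flat: wooden handle 26 mm thick along its x, steel head 156 mm long across it at x = +75 mm, 26 mm high; origin under its middle. Leave it alone
- tray: open wooden tray of stone chips, 130 x 190 x 45 mm; origin at the centre of its underside. Leave it alone
- glue_jar: white glue jar with a green cap, 72 mm across, 95 mm high; origin at the centre of its underside. Leave it alone
- bottle: green bottle with a blue cap, 64 mm across, 125 mm high; origin at the centre of its underside. Leave it alone

How it is judged:
By the outcome, as a careful person would: the job done as asked, in the order asked, and still so for the second after the job is handed in, with the robot touching nothing.
It also fails if it takes over 72 s, if anything falls off the work surface, if the arm or the gripper's body presses on something with over 40 N, if the wrist force passes 120 N, or if a joint passes its speed limit or range.

## Robot

A 6-joint arm with a two-finger parallel gripper is mounted at the origin on the work surface. World frame = base frame: x ahead of the robot, y to its left, z up, the work surface at z = 0. Lengths are in mm, angles in rad, forces in N, time in s.
With the tool pointing down it reaches from about 350 to 775 mm from the base axis. Payload 7.3 kg.
Tool frame: the origin (TCP) lies midway between the tips of the shut fingers; the grasp point (between the pads) lies 19 mm behind it; z points along the fingers, y is the line along which they close (so a half turn about z gives the same grasp; the last joint's range is limited). The gripper opens to 92 mm and grips with 3 to 60 N. Pads are 19 mm wide; open, the fingers measure 130 mm over their backs; the gripper's body (75 mm by 190 mm) begins 47 mm behind the grasp point.
Start: joints at [0.972, 0.342, 1.524, -0, 1.275, -0.146], TCP at [229.669, 472.12, 226.741] pointing down, gripper open.
Joint ranges: [-2.53, 2.53], [-0.77, 2.02], [0.04, 2.7], [-1, 4.14], [0.28, 2.66], [-3.11, 3.11]. Speed limits (rad/s): [2.57, 2.57, 3.14, 3.14, 3.14, 3.14].

## Interface

Orientations are given as [roll, pitch, yaw] about the fixed x, y, z axes, in that order (R = Rz(yaw) Ry(pitch) Rx(roll)).
In Python, from plant import monitor, optics, workorder gives the robot as it stands. The module is installed in compiled form; this text tells all that it offers.
- The arm moves only by the tool servo_tool, never from a script. Its arguments are lists of equal length, an entry for each row: "linear": the shift along the tool's x, y, z as a fraction of full scale, a list of three; "spin": the turn about the tool's z as a fraction of full scale. In form: {"linear": [[dx, dy, dz], ...], "spin": [spin, ...]}. A call has exactly 8 rows; each row shifts and turns the commanded pose from where the row before left it, along the tool's axes as they then stand; what a row does not reach is not made up. Full scale, the value 1, is 200 mm for a shift and 90 degrees for a turn. A row lasts 1/8 s, in which the tool goes at most 62.5 mm and 10.7 degrees, less where a joint would pass 70% of its speed; a pose out of reach is approached as far as the arm can. A call with a number of a shift or a turn outside -1 to 1 is refused whole. A call with a gripper value outside its range is refused whole. "hand" is the opening, from -1 (shut) to 1 (fully open), set as the call begins (left out, the last holds). The fingers move at their own pace and stop on an object; the grip force is fixed at half the most. Time passes only in rows, so rows that do not move let the fingers close, or fill a call up. It gives the time, the measured TCP pose, the force, the opening and the grip force at its end, in the units of the state.
- monitor.get_obs(): the state, without advancing time (a new reading comes with each control period).
- optics.capture(name): name is "scene" or "side" or "wrist"; returns a dict with "frame" (480x640x3 uint8, blue, green, red), "K" (3x3 intrinsics, pixels), "D" ([k1, k2, p1, p2, k3] as OpenCV has them; the pictures are not rectified), "world_to_cam" (4x4, takes a point from world to camera coordinates). Camera axes: x right, y down, z forward; pixel columns grow to the right and rows downward; lengths in mm; the calibration is good to about 2 mm. A picture is of the moment at which its call begins. There is no depth.
- workorder.close_job(): hands the job in; it is judged then, once.
The state is a dict: "time": time; "joint_positions": joint angles; "dq": joint speeds; "tau": joint torques, N m; "tool_pos": TCP position; "tcp_rot": TCP orientation; "contact_force": force on the tool from outside, world axes, zero at the start; "moment": the same for the moment, N m; "grip_width": finger opening in mm; "finger_force": force on a finger pad.
Only numpy, scipy, OpenCV 4.12 (cv2) and the standard library are available. Lean on these libraries where they do the work, as an engineer would, in place of code of your own. Each camera call takes 0.05 s, during which the arm holds its last target. There are 200 camera calls.

## Working session

There is one attempt and no reset: what is moved stays moved. The work goes in short steps, Python scripts to look and compute and a tool call to move; the robot and the scene stay as the last step left them, time stands still between calls to the robot, and variables do not carry over. Pictures are saved under pics/ and viewed, at most 10 in all, crops included, and the job is handed in when it is done.

Besides the shell and the picture viewer there is one more tool, called after ">>>" by a JSON object that holds its "method" and its "body". servo_tool: Moves the arm, as the interface text tells. Shift numbers are shares of 200 mm and turn numbers shares of 90 degrees, none past 1 either way. Its arguments: {"type":"object","properties":{"linear":{"type":"array","items":{"type":"array","items":{"type":"number","minimum":-1,"maximum":1}}},"spin":{"type":"array","items":{"type":"number","minimum":-1,"maximum":1}},"hand":{"type":"number"}},"required":["linear","spin"]}

```bash
mkdir -p pics; python3 - <<'E'
from plant import monitor, optics
import cv2,numpy as np
print(monitor.get_obs())
a=[]
for n in("scene","side"):
    c=optics.capture(n); cv2.imwrite(f"pics/{n}0.png",c["frame"]); print(n,c["K"],c["D"],c["world_to_cam"])
E
```

```text
{'time': 0.0, 'joint_positions': array([ 9.72008645e-01,  3.42714269e-01,  1.52507790e+00, -5.75756366e-06,
        1.27541853e+00, -1.46007668e-01]), 'dq': array([ 1.17890232e-03, -1.49954462e-04,  4.78797125e-05,  1.04654846e-03,
       -4.70685386e-04,  2.38951746e-03]), 'tau': array([ 5.39196208e-04, -4.31237841e+01, -2.44216526e+01,  7.16839987e-02,
        5.60571975e-02, -1.27348708e-04]), 'tool_pos': array([229.4032586 , 471.73571518, 226.02812295]), 'tcp_rot': array([-3.13999103e+00, -2.29961061e-04,  2.68881414e+00]), 'contact_force': array([ 0.2086029 ,  0.41232417, -0.6500892 ]), 'moment': array([ 0.00290015, -0.00085671, -0.00281017]), 'finger_force': 0.0, 'grip_width': 92.10141096325019}
scene [[495.69319976   0.         331.92142256]
 [  0.         495.69319976 240.63935275]
 [  0.           0.           1.        ]] [-0.00899276  0.          0.          0.          0.        ] [[ 1.99542648e-01  9.79755537e-01  1.61808211e-02 -1.44249487e+02]
 [ 5.85088642e-01 -1.05883877e-01 -8.04027291e-01 -2.64600378e+02]
 [-7.86036903e-01  1.69904950e-01 -5.94372186e-01  1.31544364e+03]
 [ 0.00000000e+00  0.00000000e+00  0.00000000e+00  1.00000000e+00]]
side [[580.66640899   0.         313.00842646]
 [  0.         580.66640899 233.6836785 ]
 [  0.           0.           1.        ]] [-0.01711235  0.          0.          0.          0.        ] [[-9.98551835e-01 -5.27664431e-02 -1.04849836e-02  6.00476415e+02]
 [-3.10503047e-02  7.24433368e-01 -6.88645172e-01  6.41485518e+01]
 [ 4.39330283e-02 -6.87322339e-01 -7.25022684e-01  1.21120312e+03]
 [ 0.00000000e+00  0.00000000e+00  0.00000000e+00  1.00000000e+00]]
```

View pics/scene0.png

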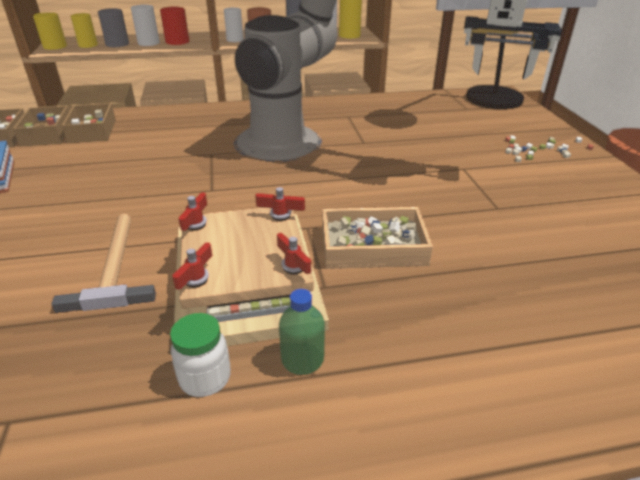

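View pics/side0.png

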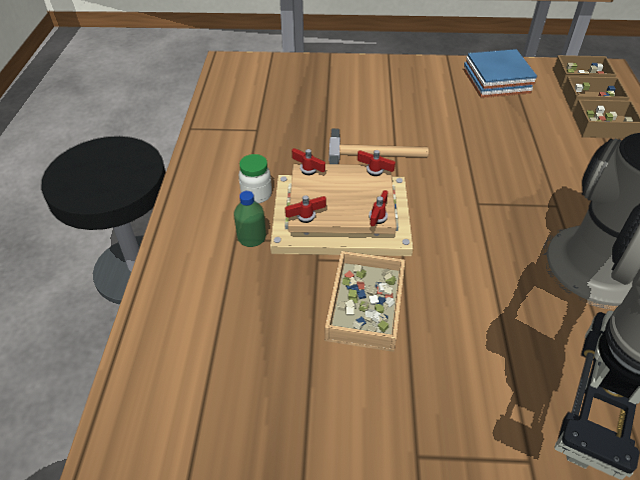

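The scene picture shows four red knobs near (195,213), (280,204), (193,267) and (294,254). In the side picture they are at (308,160), (376,162), (306,207) and (379,208). The tray, jar, bottle and hammer all lie clear of the press. Next I'll find the hubs.

```bash
cat > h.py <<'E'
import cv2,numpy as np
from plant import monitor,optics
def rays(c,uv):
    p=cv2.undistortPoints(np.array(uv,float).reshape(-1,1,2),c["K"],c["D"]).reshape(-1,2)
    T=c["world_to_cam"];R=T[:3,:3]
    return -R.T@T[:3,3], np.c_[p,np.ones(len(p))]@R
def plane(c,uv,z):
    o,d=rays(c,uv); return (o+d*((z-o[2])/d[:,2])[:,None])[:,:2]
def red(c):
    h=cv2.cvtColor(c["frame"],cv2.COLOR_BGR2HSV)
    return (((h[...,0]<7)|(h[...,0]>173))&(h[...,1]>150)&(h[...,2]>60)).astype(np.uint8)
def knobs(c,z,amin=100):
    "red pixels cast on plane z; world XY sets per blob"
    n,l,s,_=cv2.connectedComponentsWithStats(cv2.morphologyEx(red(c),cv2.MORPH_CLOSE,np.ones((5,5))))
    out=[]
    for i in range(1,n):
        if s[i,4]<amin: continue
        v,u=np.nonzero((l==i)); out.append(plane(c,np.c_[u,v],z))
    return out
def axis(P):
    w,V=np.linalg.eigh(np.cov(P.T)); return np.degrees(np.arctan2(V[1,1],V[0,1]))%180, 4*np.sqrt(w[::-1])
E
python3 - <<'E'
from h import *
for n in("scene","side"):
    c=optics.capture(n)
    for P in knobs(c,103,60):
        m=P.mean(0)
        if 0<m[0]<900: print(n,len(P),m.round(1),*[np.round(x,1) for x in axis(P)])
c=optics.capture("wrist");print(c["K"],c["world_to_cam"])
E
```

```text
scene 464 [ 474.9 -193.5] 162.4 [112.8  33.9]
scene 615 [469.9 -43.9] 64.7 [98.2 55.2]
scene 507 [622.6 -40.6] 18.3 [104.8  30.5]
scene 708 [ 625.5 -192. ] 153.0 [105.7  34.8]
side 399 [ 621.4 -188.5] 139.3 [106.1  42.8]
side 442 [ 470.8 -191.2] 149.4 [99.5 48.6]
side 278 [468.8 -38.1] 72.7 [108.6  26. ]
side 491 [617.6 -38.2] 29.0 [99.4 44.1]
[[359.51784091   0.         316.86744687]
 [  0.         359.51784091 242.595923  ]
 [  0.           0.           1.        ]] [[ 4.36822028e-01  8.99547000e-01 -1.30777713e-03 -5.25851292e+02]
 [ 8.67827377e-01 -4.21035352e-01  2.63827359e-01 -3.39501161e+01]
 [ 2.36774489e-01 -1.16380527e-01 -9.64569030e-01  3.90535413e+02]
 [ 0.00000000e+00  0.00000000e+00  0.00000000e+00  1.00000000e+00]]
```

>>> {"method": "servo_tool", "body": {"linear": [[-0.221,-0.176,-0.0285],[-0.221,-0.176,-0.0285],[-0.221,-0.176,-0.0285],[-0.221,-0.176,-0.0285],[-0.221,-0.176,-0.0285],[-0.221,-0.176,-0.0285],[-0.221,-0.176,-0.0285],[-0.221,-0.176,-0.0285]], "spin": [0,0,0,0,0,0,0,0]}}

```text
time: 1.25
tool_pos: [424.9, 62.4, 272.7]
tcp_rot: [3.141, 0.0, 2.689]
contact_force: [0.5, 1.1, -0.6]
grip_width: 91.6
finger_force: 0.0
```

>>> {"method": "servo_tool", "body": {"linear": [[-0.221,-0.176,-0.0285],[-0.221,-0.176,-0.0285],[-0.221,-0.176,-0.0285],[-0.221,-0.176,-0.0285],[-0.221,-0.176,-0.0285],[0,0,0],[0,0,0],[0,0,0]], "spin": [0,0,0,0,0,0.11,0.11,0.11]}}

```text
time: 2.25
tool_pos: [546.1, -191.0, 300.4]
tcp_rot: [-3.141, -0.001, 2.164]
contact_force: [0.0, -0.7, 0.1]
grip_width: 91.9
finger_force: 0.0
```

>>> {"method": "servo_tool", "body": {"linear": [[0,0,0],[0,0,0],[0,0,0],[0,0,0],[0,0,0],[0,0,0],[0,0,0],[0,0,0]], "spin": [0.11,0.11,0.04,0,0,0,0,0], "hand": 0.5}}

```text
time: 3.25
tool_pos: [546.2, -190.8, 300.8]
tcp_rot: [3.142, -0.0, 1.762]
contact_force: [-0.2, 0.1, 0.5]
grip_width: 68.5
finger_force: 0.0
```

```bash
python3 - <<'E'
from h import *
o=monitor.get_obs();print(o["time"],o["tool_pos"],np.degrees(o["tcp_rot"]),o["grip_width"])
c=optics.capture("wrist");cv2.imwrite("pics/w1.png",c["frame"])
for P in knobs(c,110,300):print(len(P),P.mean(0).round(1),*[np.round(x,1) for x in axis(P)])
E
```

```text
3.25 [ 546.17467907 -190.76331241  300.81394535] [ 1.79995009e+02 -1.87130095e-03  1.00966685e+02] 68.52726165185442
1955 [469.8 -47.4] 69.4 [88.9 24.8]
1741 [616.8 -41.5] 25.4 [100.8  22.7]
1539 [ 472.3 -190.1] 155.4 [98.  24.6]
1134 [ 619.  -187.5] 146.9 [100.5  21.7]
```

View pics/w1.png

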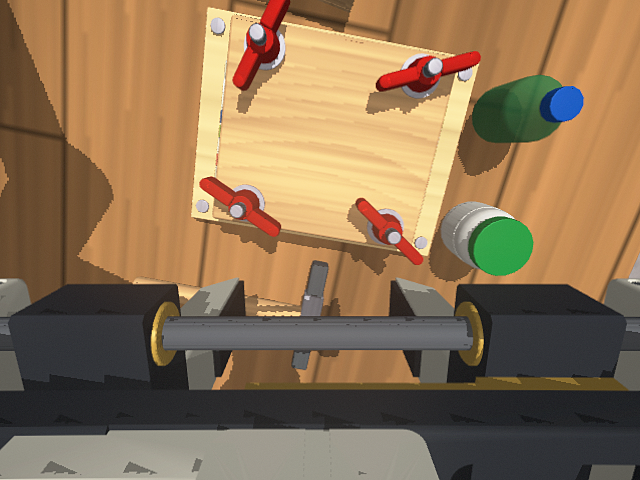

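The picture shows all four knobs clear of the gripper, with rod tops at about (258,34), (432,68), (240,210) and (394,237). The wing axes are at 69, 25, 155 and 147 deg.

```bash
python3 - <<'E'
from h import *
c=optics.capture("wrist")
P=plane(c,[[394,237],[432,68],[258,34],[240,210]],130);print(P.round(1),P.mean(0),P[0]-P[2],P[1]-P[3])
E
```

```text
[[ 621.2 -189.3]
 [ 616.2  -41.7]
 [ 469.7  -44.3]
 [ 474.8 -191.5]] [ 545.47615452 -116.73355657] [ 151.50246244 -144.97656047] [141.46159135 149.77094357]
```

>>> {"method": "servo_tool", "body": {"linear": [[-0.033,0.188,0.1],[-0.033,0.188,0.1],[0,0,0.25],[0,0,0.25],[0,0,0.25],[0,0,0.084],[0,0,0],[0,0,0]], "spin": [0,0,0,0,0,0,0,0]}}

```text
time: 4.35
tool_pos: [623.9, -190.0, 96.5]
tcp_rot: [3.138, 0.002, 1.762]
contact_force: [0.7, -0.8, 0.8]
grip_width: 69.1
finger_force: 0.0
```

```bash
python3 - <<'E'
from h import *
import numpy as np
o=monitor.get_obs();print(o["time"],o["tool_pos"],np.degrees(o["tcp_rot"]),o["contact_force"],o["moment"])
c=optics.capture("wrist");s=optics.capture("side")
cv2.imwrite("pics/a1.png",np.hstack([cv2.resize(c["frame"],(400,300)),s["frame"][100:400,150:550]]))
E
```

```text
4.35 [ 623.92185345 -190.01772953   96.50911964] [1.79796477e+02 1.34018577e-01 1.00958239e+02] [ 0.70176475 -0.75945651  0.83034251] [-0.04530041  0.0467944  -0.01259928]
```

View pics/a1.png

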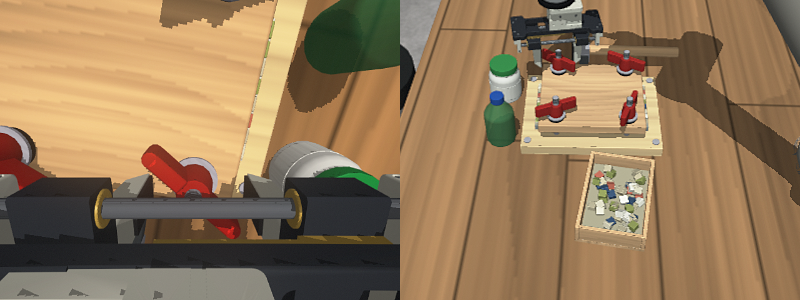

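The fingers straddle knob A without touching it: in the wrist panel the wing at about (190,190) sits between them, and no force is reported. Now I'll turn it.

>>> {"method": "servo_tool", "body": {"linear": [[0,0,0],[0,0,0],[0,0,0],[0,0,0],[0,0,0],[0,0,0],[0,0,0],[0,0,0]], "spin": [0.11,0.11,0.1,0.1,0.1,0.1,0.1,0.1]}}

```text
time: 5.45
tool_pos: [621.2, -191.3, 95.1]
tcp_rot: [3.14, 0.003, 0.469]
contact_force: [-5.9, -6.1, -0.2]
grip_width: 68.9
finger_force: 3.6
```

>>> {"method": "servo_tool", "body": {"linear": [[0,0,0],[0,0,0],[0,0,0],[0,0,0],[0,0,0],[0,0,0],[0,0,0],[0,0,0]], "spin": [0.1,0.1,0.1,0.07,0,0,0,0]}}

```text
time: 6.45
tool_pos: [622.4, -189.1, 94.4]
tcp_rot: [-3.141, 0.0, -0.107]
contact_force: [-4.8, 1.5, 3.8]
grip_width: 68.8
finger_force: 2.4
```

```bash
python3 - <<'E'
from h import *
o=monitor.get_obs();print(o["time"],o["tool_pos"],np.degrees(o["tcp_rot"]),o["contact_force"],o["moment"])
c=optics.capture("wrist");cv2.imwrite("pics/a2.png",c["frame"])
for n in("scene","side","wrist"):
    c=optics.capture(n)
    for P in knobs(c,108,60):
        m=P.mean(0)
        if np.hypot(*(m-[622,-189]))<60: print(n,len(P),m.round(1),*[np.round(x,1) for x in axis(P)])
E
```

```text
6.45 [ 622.42705431 -189.14339678   94.41859668] [-1.79984340e+02  6.58772256e-03 -6.11667891e+00] [-4.78105868  1.47290506  3.83783815] [0.22919562 0.94213502 0.17968698]
scene 676 [ 633.4 -187.9] 50.5 [95.  37.3]
wrist 5388 [ 634.8 -178.1] 73.1 [64.6 23.7]
wrist 496 [ 597.3 -218.6] 66.6 [21.9  7.8]
```

>>> {"method": "servo_tool", "body": {"linear": [[0,0,0],[0,0,-0.2],[0,0,-0.25],[0,0,-0.25],[-0.193,-0.18,0],[-0.193,-0.18,0],[0,0,0],[0,0,0]], "spin": [-0.06,0,0,0,0,0,0,0]}}

```text
time: 7.65
tool_pos: [547.6, -116.8, 235.0]
tcp_rot: [3.141, -0.004, -0.013]
contact_force: [0.0, -0.9, 0.6]
grip_width: 68.9
finger_force: 0.0
```

```bash
cat > look.py <<'E'
from h import *
o=monitor.get_obs();print(o["time"],o["tool_pos"].round(1),np.degrees(o["tcp_rot"]).round(1),o["grip_width"].round(1))
for n in("wrist","scene","side"):
    c=optics.capture(n)
    if n=="wrist": cv2.imwrite("pics/last.png",c["frame"])
    for P in knobs(c,110 if n=="wrist" else 103,60):
        m=P.mean(0)
        if abs(m[0]-546)<120 and abs(m[1]+116)<120: print(n,len(P),m.round(1),*[np.round(x,1) for x in axis(P)])
E
python3 look.py
```

```text
Traceback (most recent call last):
  File "look.py", line 2, in <module>
    o=monitor.get_obs();print(o["time"],o["tool_pos"].round(1),np.degrees(o["tcp_rot"]).round(1),o["grip_width"].round(1))
                                                                                                 ^^^^^^^^^^^^^^^^^^^^^
AttributeError: 'float' object has no attribute 'round'
```

```bash
sed -i 's/,o\["grip_width"\].round(1)//' look.py; python3 look.py
```

```text
7.65 [ 547.6 -116.8  235. ] [179.9  -0.2  -0.7]
wrist 2594 [620.2 -41.7] 25.2 [98.6 24.1]
wrist 2340 [ 620.9 -187.2] 58.6 [99.4 22.7]
wrist 268 [ 509.7 -206.6] 59.8 [21.5 12.8]
wrist 123 [483.7 -57.1] 16.3 [15.9  8.6]
wrist 231 [ 436.4 -178. ] 123.1 [17.7 16.6]
scene 465 [ 473.3 -192.8] 163.1 [116.2  33.4]
scene 619 [469.9 -43.8] 64.7 [98.5 55.2]
scene 512 [622.7 -40.8] 18.6 [104.9  30.7]
scene 790 [ 623.4 -191.3] 50.7 [104.3  39.9]
side 335 [ 620.9 -186.6] 64.8 [109.9  35.9]
side 452 [ 470.5 -191.2] 150.4 [100.4  49.3]
side 276 [468.9 -37.7] 72.9 [108.9  25.9]
side 491 [617.6 -38.2] 28.9 [99.6 44. ]
```

>>> {"method": "servo_tool", "body": {"linear": [[-0.197,-0.183,0],[-0.197,-0.183,0],[0,0,0.2],[0,0,0.25],[0,0,0.25],[0,0,0],[0,0,0],[0,0,0]], "spin": [0,0,-0.09,-0.09,-0.09,0.1,0.11,0.11]}}

```text
time: 8.8
tool_pos: [468.2, -42.6, 92.8]
tcp_rot: [-3.141, 0.003, -0.097]
contact_force: [-1.0, -0.3, -5.6]
grip_width: 68.8
finger_force: 3.7
```

>>> {"method": "servo_tool", "body": {"linear": [[0,0,0],[0,0,0],[0,0,0],[0,0,0],[0,0,0],[0,0,0],[0,0,0],[0,0,0]], "spin": [0.112,0.112,0.112,0.112,0.112,0.112,0.112,0.107]}}

```text
time: 9.8
tool_pos: [469.0, -44.2, 93.2]
tcp_rot: [3.141, -0.002, -1.496]
contact_force: [-0.9, -8.4, -5.9]
grip_width: 69.2
finger_force: 4.2
```

>>> {"method": "servo_tool", "body": {"linear": [[0,0,0],[0,0,0],[0,0,-0.2],[0,0,-0.25],[0,0,-0.25],[0.037,-0.247,0],[0.037,-0.247,0],[0.037,-0.247,0]], "spin": [0,-0.06,0,0,0,0,0,0]}}

```text
time: 10.8
tool_pos: [620.6, -38.9, 234.1]
tcp_rot: [-3.14, -0.0, -1.398]
contact_force: [0.9, -0.5, 0.1]
grip_width: 68.7
finger_force: 0.0
```

```bash
python3 look.py
```

```text
10.8 [620.6 -38.9 234.1] [-179.9   -0.   -80.1]
wrist 1747 [ 627.4 -179.1] 55.8 [72.7 20.9]
wrist 3999 [ 479.  -190.7] 156.3 [98.7 29.5]
wrist 1872 [620.9 -42.4] 25.2 [96.9 22.3]
wrist 1258 [487.6 -50. ] 157.6 [56.4 25.7]
wrist 288 [441. -32.] 169.3 [25.3 11.6]
scene 291 [476.3 -44.5] 162.6 [111.1  25.4]
scene 439 [ 476.5 -194.2] 161.4 [111.3  34.5]
scene 517 [622.6 -40.8] 18.6 [104.9  30.6]
scene 759 [ 624.9 -191.2] 51.2 [105.4  38.3]
side 308 [ 621.8 -184.3] 65.6 [105.1  35.2]
side 441 [ 470.6 -191. ] 149.9 [100.9  48.8]
side 492 [617.7 -38.2] 28.9 [99.5 44.1]
side 503 [468.5 -40.3] 154.5 [98.3 44.9]
```

>>> {"method": "servo_tool", "body": {"linear": [[0,0,0],[0,0,0],[0,0,0],[0,0,0],[0,0,0],[0,0,0],[0,0,0],[0,0,0]], "spin": [-0.115,-0.115,-0.115,-0.115,-0.115,-0.115,-0.115,-0.115]}}

```text
time: 11.95
tool_pos: [617.5, -38.8, 234.4]
tcp_rot: [-3.142, -0.0, 0.054]
contact_force: [0.3, -0.1, -0.0]
grip_width: 69.1
finger_force: 0.0
```

>>> {"method": "servo_tool", "body": {"linear": [[0,0,0],[0,0,0],[0,0,0],[0,0,0],[0,0,0],[0,0,0],[0,0,0],[0,0,0]], "spin": [-0.115,-0.115,-0.115,-0.115,-0.115,-0.115,-0.115,-0.115]}}

```text
time: 12.95
tool_pos: [617.5, -38.8, 234.3]
tcp_rot: [3.142, -0.0, 1.499]
contact_force: [-0.5, 0.1, -0.0]
grip_width: 68.5
finger_force: 0.0
```

>>> {"method": "servo_tool", "body": {"linear": [[0,0,0],[0,0,0],[0,0,0],[0,0,0.1],[0,0,0.2],[0,0,0.2],[0,0,0.2],[0,0,0]], "spin": [-0.117,-0.117,-0.117,-0.117,-0.117,-0.117,-0.117,0]}}

```text
time: 13.95
tool_pos: [615.6, -38.4, 91.5]
tcp_rot: [-3.14, -0.007, 2.778]
contact_force: [1.0, 0.7, 0.2]
grip_width: 68.9
finger_force: 0.0
```

>>> {"method": "servo_tool", "body": {"linear": [[-0.011,-0.002,0],[0,0,0],[0,0,0],[0,0,0],[0,0,0],[0,0,0],[0,0,0],[0,0,0]], "spin": [0.11,0.11,0.11,0.11,0.11,0.11,0.11,0.11]}}

```text
time: 14.95
tool_pos: [620.4, -42.3, 96.2]
tcp_rot: [3.139, 0.004, 1.388]
contact_force: [-1.5, -8.7, -3.3]
grip_width: 68.8
finger_force: 4.0
```

>>> {"method": "servo_tool", "body": {"linear": [[0,0,0],[0,0,0],[0,0,0],[0,0,0],[0,0,0],[0,0,-0.2],[0,0,-0.25],[0,0,-0.25]], "spin": [0.11,0.11,0.108,0,-0.06,0,0,0]}}

```text
time: 15.95
tool_pos: [620.1, -39.8, 238.4]
tcp_rot: [3.139, -0.001, 0.972]
contact_force: [1.4, -0.1, 0.7]
grip_width: 68.9
finger_force: 0.0
```

>>> {"method": "servo_tool", "body": {"linear": [[-0.26,-0.045,0],[-0.26,-0.045,0],[-0.26,-0.045,0],[-0.26,-0.045,0],[0,0,0],[0,0,0],[0,0,0],[0,0,0]], "spin": [0,0,0,0,-0.1,-0.1,-0.1,-0.1]}}

```text
time: 16.95
tool_pos: [474.0, -192.1, 236.6]
tcp_rot: [3.138, 0.002, 1.605]
contact_force: [0.5, -0.5, -0.7]
grip_width: 68.7
finger_force: 0.0
```

```bash
python3 look.py
```

```text
16.95 [ 474.  -192.1  236.6] [1.798e+02 1.000e-01 9.200e+01]
wrist 2992 [467. -46.] 158.9 [95.9 22.9]
wrist 3346 [614.4 -49.6] 119.7 [73.2 31.5]
wrist 2894 [ 616.8 -185.1] 57.6 [97.1 31.5]
wrist 2056 [ 471.3 -190. ] 155.2 [98.1 23.7]
scene 295 [476.5 -44.6] 162.4 [111.1  25.4]
scene 466 [ 474.9 -193.6] 162.7 [114.9  33.6]
scene 761 [621.2 -41. ] 119.2 [103.2  42.7]
scene 780 [ 623.7 -191.3] 50.6 [105.2  39.1]
side 335 [ 620.9 -186.6] 64.8 [109.9  35.9]
side 455 [ 471.4 -191.6] 150.4 [101.2  49.2]
side 290 [617.5 -33.8] 109.5 [108.2  26.9]
side 501 [468.5 -40.2] 154.6 [98.1 44.7]
```

>>> {"method": "servo_tool", "body": {"linear": [[0,0,0.2],[0,0,0.25],[0,0,0.25],[0,0,0],[0,0,0],[0,0,0],[0,0,0],[0,0,0]], "spin": [-0.1,-0.096,0,0,0.11,0.11,0.11,0.11]}}

```text
time: 18.1
tool_pos: [474.9, -194.4, 97.0]
tcp_rot: [3.137, 0.004, 1.214]
contact_force: [-1.8, -8.4, -3.2]
grip_width: 69.0
finger_force: 3.9
```

>>> {"method": "servo_tool", "body": {"linear": [[0,0,0],[0,0,0],[0,0,0],[0,0,0],[0,0,0],[0,0,0],[0,0,0],[0,0,0]], "spin": [0.11,0.11,0.11,0.11,0.11,0.11,0.11,0]}}

```text
time: 19.1
tool_pos: [473.2, -192.1, 96.5]
tcp_rot: [3.141, 0.001, 0.007]
contact_force: [-5.7, -1.0, -1.3]
grip_width: 69.1
finger_force: 2.4
```

>>> {"method": "servo_tool", "body": {"linear": [[0,0,0],[0,0,-0.2],[0,0,-0.25],[0,0,-0.25],[0.248,0.0215,0],[0.248,0.0215,0],[0.248,0.0215,0],[0,0,0]], "spin": [-0.06,0,0,0,0,0,0,-0.065]}}

```text
time: 20.1
tool_pos: [625.9, -188.4, 236.1]
tcp_rot: [3.14, -0.003, 0.209]
contact_force: [-1.3, 0.3, -0.0]
grip_width: 68.7
finger_force: 0.0
```

```bash
python3 look.py
```

```text
20.1 [ 625.9 -188.4  236.1] [179.9  -0.2  12. ]
wrist 1369 [625.4 -56. ] 111.2 [57.  25.3]
wrist 1894 [ 624.2 -189.3] 58.1 [98.2 23. ]
wrist 494 [605.2 -11. ] 116.3 [33.4 12.8]
wrist 945 [ 491.7 -175.8] 93.6 [57. 23.]
scene 292 [476.5 -44.5] 162.6 [111.6  25.3]
scene 655 [ 473.4 -194.4] 54.3 [105.1  49.4]
scene 762 [621.1 -40.8] 119.5 [103.   42.6]
scene 751 [ 624.8 -190.3] 52.2 [101.8  38.9]
side 333 [ 620.6 -186.9] 64.7 [111.1  35.5]
side 271 [ 471.8 -187.9] 68.5 [113.3  29.4]
side 290 [617.5 -33.8] 109.5 [108.2  26.9]
side 502 [468.6 -40.3] 154.4 [98.4 44.8]
```

>>> {"method": "servo_tool", "body": {"linear": [[0,0,0.2],[0,0,0.25],[0,0,0.26],[0,0,0],[0,0,0],[0,0,0],[0,0,0],[0,0,0]], "spin": [0,0,0,0,0.11,0.11,0.11,0.11]}}

```text
time: 21.25
tool_pos: [622.8, -189.2, 95.8]
tcp_rot: [3.141, -0.001, -0.49]
contact_force: [-4.6, -0.9, -1.3]
grip_width: 68.7
finger_force: 3.8
```

>>> {"method": "servo_tool", "body": {"linear": [[0,0,0],[0,0,0],[0,0,0],[0,0,0],[0,0,0],[0,0,0],[0,0,0],[0,0,0]], "spin": [0.112,0.111,0.111,0.111,0.111,0.111,0.111,0]}}

```text
time: 22.25
tool_pos: [623.1, -191.4, 95.5]
tcp_rot: [-3.139, -0.004, -1.709]
contact_force: [-3.5, -6.1, -4.4]
grip_width: 68.7
finger_force: 3.5
```

>>> {"method": "servo_tool", "body": {"linear": [[0,0,0],[0,0,-0.2],[0,0,-0.25],[0,0,-0.25],[-0.1745,0.199,0],[-0.1745,0.199,0],[-0.1745,0.199,0],[-0.1745,0.199,0]], "spin": [-0.06,0,0,0,0,0,0,0]}}

```text
time: 23.25
tool_pos: [469.1, -42.2, 236.1]
tcp_rot: [-3.135, -0.001, -1.613]
contact_force: [0.1, 0.4, 0.3]
grip_width: 69.3
finger_force: 0.0
```

>>> {"method": "servo_tool", "body": {"linear": [[0,0,0],[0,0,0],[0,0,0],[0,0,0],[0,0,0],[0,0,0],[0,0,0],[0,0,0]], "spin": [-0.114,-0.114,-0.114,-0.114,-0.114,-0.114,-0.114,-0.114]}}

```text
time: 24.25
tool_pos: [470.4, -43.3, 236.0]
tcp_rot: [3.141, -0.006, -0.174]
contact_force: [-0.5, 0.1, -0.6]
grip_width: 68.6
finger_force: 0.0
```

>>> {"method": "servo_tool", "body": {"linear": [[0,0,0],[0,0,0],[0,0,0],[0,0,0],[0,0,0],[0,0,0],[0,0,0],[0,0,0]], "spin": [-0.114,-0.114,-0.114,-0.114,-0.114,-0.114,-0.114,-0.114]}}

```text
time: 25.25
tool_pos: [470.4, -43.3, 236.1]
tcp_rot: [3.135, -0.0, 1.258]
contact_force: [0.6, -0.2, 0.0]
grip_width: 68.8
finger_force: 0.0
```

```bash
python3 look.py
```

```text
25.25 [470.4 -43.3 236.1] [179.6  -0.   72.1]
wrist 2530 [612.9 -35.5] 114.6 [99.  25.5]
wrist 2073 [469.2 -40. ] 159.0 [97.6 23.8]
wrist 796 [ 477.1 -174.3] 53.9 [37.1 27.8]
scene 291 [476.3 -44.5] 162.4 [110.5  25.6]
scene 617 [ 475.7 -193.7] 55.0 [103.6  47.7]
scene 763 [621.1 -40.7] 119.4 [104.2  42.4]
scene 735 [ 626.9 -191.4] 152.0 [106.   35.9]
side 258 [ 471.6 -187.2] 67.7 [110.2  29.3]
side 392 [ 620.9 -186. ] 138.4 [105.1  42.1]
side 290 [617.5 -33.8] 109.5 [108.2  26.9]
side 505 [468.3 -40.2] 154.7 [98.7 45. ]
```

>>> {"method": "servo_tool", "body": {"linear": [[0,0,0],[0,0,0.2],[0,0,0.25],[0,0,0.26],[0,0,0],[0,0,0],[0,0,0],[0,0,0]], "spin": [-0.115,-0.115,-0.115,-0.115,0,0.11,0.11,0.11]}}

```text
time: 26.4
tool_pos: [471.2, -45.0, 93.2]
tcp_rot: [3.137, 0.004, 1.447]
contact_force: [-2.3, -9.1, -4.1]
grip_width: 69.0
finger_force: 4.4
```

>>> {"method": "servo_tool", "body": {"linear": [[0,0,0],[0,0,0],[0,0,0],[0,0,0],[0,0,0],[0,0,0],[0,0,0],[0,0,0]], "spin": [0.11,0.11,0.11,0.11,0.11,0.11,0.11,0.106]}}

```text
time: 27.4
tool_pos: [468.0, -43.6, 92.4]
tcp_rot: [3.141, 0.003, 0.071]
contact_force: [-9.4, -2.8, -0.2]
grip_width: 69.0
finger_force: 4.1
```

>>> {"method": "servo_tool", "body": {"linear": [[0,0,0],[0,0,0],[0,0,-0.2],[0,0,-0.25],[0,0,-0.25],[0.247,0.038,0],[0.247,0.038,0],[0.247,0.038,0]], "spin": [0,-0.06,0,0,0,0,0,0]}}

```text
time: 28.4
tool_pos: [621.6, -39.3, 235.0]
tcp_rot: [3.14, -0.006, 0.17]
contact_force: [0.4, 0.1, 0.4]
grip_width: 68.9
finger_force: 0.0
```

>>> {"method": "servo_tool", "body": {"linear": [[0,0,0],[0,0,0],[0,0,0],[0,0,0],[0,0,0.2],[0,0,0.25],[0,0,0.25],[0,0,0]], "spin": [-0.11,-0.11,-0.11,-0.11,-0.11,-0.11,0,0]}}

```text
time: 29.4
tool_pos: [618.3, -39.1, 89.9]
tcp_rot: [-3.138, 0.001, 1.208]
contact_force: [0.6, -0.3, 1.8]
grip_width: 69.0
finger_force: 0.0
```

>>> {"method": "servo_tool", "body": {"linear": [[0,0,0],[0,0,0],[0,0,0],[0,0,0],[0,0,0],[0,0,0],[0,0,0],[0,0,0]], "spin": [0.11,0.11,0.11,0.11,0.11,0.11,0.11,0.11]}}

```text
time: 30.4
tool_pos: [618.6, -39.5, 94.1]
tcp_rot: [3.141, 0.001, -0.178]
contact_force: [-8.4, -0.6, -0.4]
grip_width: 68.5
finger_force: 3.8
```

>>> {"method": "servo_tool", "body": {"linear": [[0,0,0],[0,0,0],[0,0,0],[0,0,0],[0,0,0],[0,0,-0.2],[0,0,-0.25],[0,0,-0.25]], "spin": [0.11,0.11,0.11,0,-0.06,0,0,0]}}

```text
time: 31.4
tool_pos: [620.5, -39.3, 235.4]
tcp_rot: [-3.139, -0.005, -0.591]
contact_force: [1.3, -1.4, -0.4]
grip_width: 69.0
finger_force: 0.0
```

>>> {"method": "servo_tool", "body": {"linear": [[-0.045,0.261,0],[-0.045,0.261,0],[-0.045,0.261,0],[-0.045,0.261,0],[0,0,0],[0,0,0],[0,0,0],[0,0,0]], "spin": [0,0,0,0,-0.1,-0.1,-0.1,-0.1]}}

```text
time: 32.4
tool_pos: [474.2, -192.9, 233.6]
tcp_rot: [3.139, -0.005, 0.042]
contact_force: [0.7, -0.5, -0.2]
grip_width: 69.1
finger_force: 0.0
```

```bash
python3 look.py
```

```text
32.4 [ 474.2 -192.9  233.6] [179.8  -0.3   2.4]
wrist 2600 [605.8 -49.5] 24.0 [67.8 27.7]
wrist 2133 [ 612.1 -185.5] 144.7 [77.4 22.5]
wrist 2603 [470.7 -47.1] 71.0 [98.7 28. ]
wrist 1998 [ 474.4 -193. ] 63.8 [97.5 23.4]
scene 603 [472.9 -43.9] 61.1 [99.2 53.3]
scene 599 [ 475.2 -192.8] 56.4 [100.9  47.8]
scene 509 [625.1 -40.9] 19.4 [103.9  30.6]
scene 719 [ 627.5 -191.4] 151.3 [103.9  35.6]
side 263 [ 472.  -186.7] 67.8 [110.7  29.4]
side 393 [ 621. -186.] 138.6 [105.2  42.2]
side 285 [468.8 -36.5] 71.2 [107.3  26.4]
side 488 [617.5 -36.3] 29.3 [99.1 43.4]
```

>>> {"method": "servo_tool", "body": {"linear": [[0,0,0.2],[0,0,0.25],[0,0,0.25],[0,0,0],[0,0,0],[0,0,0],[0,0,0],[0,0,0]], "spin": [-0.09,-0.09,0,0,0,0.11,0.11,0.11]}}

```text
time: 33.55
tool_pos: [472.2, -192.4, 92.4]
tcp_rot: [3.141, 0.001, -0.206]
contact_force: [-8.3, 0.7, 1.8]
grip_width: 68.7
finger_force: 3.4
```

>>> {"method": "servo_tool", "body": {"linear": [[0,0,0],[0,0,0],[0,0,0],[0,0,0],[0,0,0],[0,0,0],[0,0,0],[0,0,0]], "spin": [0.11,0.11,0.11,0.11,0.11,0.11,0.11,0.09]}}

```text
time: 34.55
tool_pos: [473.0, -194.6, 92.1]
tcp_rot: [-3.141, -0.004, -1.555]
contact_force: [-6.3, -8.2, -6.3]
grip_width: 68.7
finger_force: 4.9
```

>>> {"method": "servo_tool", "body": {"linear": [[0,0,0],[0,0,0],[0,0,-0.2],[0,0,-0.25],[0,0,-0.25],[-0.1,-0.17,-0.2],[-0.1,-0.17,-0.2],[0,0,0]], "spin": [0,-0.06,0,0,0,0,0,0]}}

```text
time: 35.55
tool_pos: [538.8, -143.9, 316.4]
tcp_rot: [-3.131, -0.005, -1.454]
contact_force: [-0.2, 0.7, -0.2]
grip_width: 69.2
finger_force: 0.0
```

```bash
python3 look.py
```

```text
35.55 [ 538.8 -143.9  316.4] [-179.4   -0.3  -83.3]
wrist 1338 [ 619.3 -191.7] 146.4 [97.2 22.6]
wrist 1159 [ 473.3 -193.7] 155.2 [97. 22.]
wrist 768 [466.9 -61.6] 60.2 [55.5 27.4]
wrist 554 [595.  -53.6] 26.5 [44.3 23.6]
scene 473 [ 477.5 -193.1] 162.6 [114.8  33.9]
scene 601 [472.8 -44.1] 61.0 [99.2 53.1]
scene 517 [625.  -41.1] 18.8 [103.6  30.8]
scene 715 [ 627.9 -191.7] 151.4 [104.2  35.7]
side 395 [ 620.8 -186. ] 138.8 [105.1  42.6]
side 446 [ 471.9 -189.2] 150.2 [100.8  49.3]
side 286 [468.9 -36. ] 71.1 [107.3  26.4]
side 490 [617.4 -36.3] 29.3 [99.2 43.5]
```

All four knobs are within about 2 deg of half a turn and the gripper is clear, so I'll hand it in.

```bash
python3 -c "
from plant import workorder;print(workorder.close_job())"
```

```text
the job is handed in; nothing more can be done
None
```

I tightened all four knobs clockwise in two crosswise rounds of a quarter turn each, and handed the job in. By camera, each knob ended within about 2° of half a turn, and the hammer, tray, jar and bottle were never approached.

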